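# Stow the scoop and hold the chip box lid at its balance point

## Task

Get the chip box ready for refilling: lay the scoop in the open utensil drawer, let go of it and push the drawer fully shut. Then take the bar handle of the box's hinged lid, raise the lid gently until it stands straight up at its balance point, where it would fall neither way, and finish still gripping the bar and holding it there: the lid has no stay, so do not let it drop shut or go over backwards. Leave everything else on the counter where it stands.

Things in the scene. Friction and masses are not known exactly. Their poses are not given: they have to be found in the camera images.
- scoop_mid (a point): Middle of the loose aluminium chip scoop (160 x 60 x 32 mm, 120 to 195 g), lying flat, far left or right: half-way along, 17 mm above its underside. +x points along it to the trough's open end, z up. Trough x = -5 to +80 mm, 3 mm walls; straight handle x = -80 to -5 mm, 18 mm wide, 14 mm thick, centre line 5 mm above this point. Centre of mass near x = +8 mm: grip the handle across at x about -30.
- unit: Low metal utensil cabinet with one drawer, 240 mm deep (x), 240 wide (y), 90 high, left or right of centre, turned up to 0.1 rad. Origin under its centre; +x points away from the robot. Fixed. Its roof leaves 56 mm above the drawer's floor; its front edge (x = -105 mm) bounds the part of the drawer that is open from above.
- drawer_floor (a point): Centre of the drawer's inner floor, 22 mm above the counter; moves with the drawer; +x into the cabinet. Inside: 195 mm long (x), 198 wide (y), walls 46 high. Front panel: outer face at x = -118 mm, 15 mm thick, top edge 55 mm above this floor. The cabinet's front edge lies at x = drawer joint value - 103 mm; the drawer is open to above before it, and the scoop fits there lying along y.
- unit_drawer0 (a joint): How far the drawer is pulled out, m: 0 is shut, starts at 0.135 to 0.155. About 1 N of friction and 4 N per m/s of damping; it stays where it is left.
- unit_drawer0_handle (a point): Middle of the drawer's bar handle: 120 mm long along y, 35 mm in front of the front panel, 30 mm above the drawer floor; +x points into the cabinet. Pushing the handle or the panel towards +x shuts the drawer.
- lid (a joint): Angle of the hinged steel lid of the chip box, rad: 0 is shut (level, as it starts), pi/2 is straight up, which is exactly its balance point, larger is falling over backwards, away from the robot (stop at 2.6). The hinge is almost frictionless: let go, the lid falls. Lid plate 145 x 216 x 6 mm, 0.35 to 0.65 kg.
- lid_hinge (a point): Middle of the lid's hinge axis, 110 mm above the counter, at the back of the chip box (steel, 220 mm wide, 105 high, full of chips, left or right of centre, turned up to 0.1 rad). The axis is this point's y; +x points away from the robot. Fixed.
- lid_bar (a point): Middle of the lid's round handle bar, 12 mm thick, 130 mm long, parallel to the hinge and 195 mm from it in the lid's plane. Shut: before the box at 110 mm height, 44 mm gap to the lid plate behind it. At the balance point: above the hinge at 305 mm. Pinched from above, fingers before and behind it, it turns between them, so the gripper can point down throughout.
- bowl: small steel bowl, 90 mm wide, 45 mm high; origin under its centre. Leave alone.
- cup: white cup, 66 mm wide, 80 mm high, in front of the middle; origin under its centre. Leave alone.
- sauce: sauce bottle, 64 mm wide, 170 mm high; origin under its centre. Leave alone.
- napkins: napkin box 90 by 120 by 80 mm; origin under its centre. Leave alone.
- mill: pepper mill, 48 mm wide, 130 mm high, on the middle of the drawer cabinet's top; origin under its centre. Leave alone.
- spatula: spatula lying on the counter; origin under it. Leave alone.

How it is judged (in metres and radians):
On the way, in this order (a step that is already met when the one before it is completed fails the run):
1. the scoop lies in the drawer, let go (x of scoop_mid in the frame of drawer_floor between -0.1 and 0.1 m and y of scoop_mid in the frame of drawer_floor between -0.1 and 0.1 m and z of scoop_mid in the frame of drawer_floor between 0 and 0.045 m and contact force between the fingers and scoop below 0.1 N and linear speed of scoop below 0.03 m/s), for 0.2 s.
2. the drawer is shut with the scoop in it (x of scoop_mid in the frame of drawer_floor between -0.1 and 0.1 m and y of scoop_mid in the frame of drawer_floor between -0.1 and 0.1 m and z of scoop_mid in the frame of drawer_floor between 0 and 0.045 m and value of joint unit_drawer0 below 0.008 m), for 0.2 s.
3. the lid is held at its balance point (value of joint lid between 1.47 and 1.67 rad and velocity of joint lid between -0.15 and 0.15 rad/s and contact force between the fingers and lid above 2 N), for 0.5 s.
At the end, for the whole second after the job is handed in: The scoop lies in the drawer, the drawer is shut to within 8 mm, and the lid stands within 0.1 rad of straight up, still (under 0.15 rad/s), with the fingers gripping it (over 2 N), through the last second (all of step 2 and all of step 3 and contact force between the fingers and scoop below 0.1 N); the arm keeps its last pose, push and grip.
It fails at once if the lid goes over backwards (more than 0.4 rad past the balance point) (value of joint lid above 1.97 rad).
It fails at once if the lid drops or is flung (faster than 4 rad/s) (velocity of joint lid above 4 rad/s or velocity of joint lid below -4 rad/s).
It fails at once if a bystander is moved by more than 40 mm (distance of any of bowl, cup, sauce, napkins, mill, spatula from where it was at the start of the episode above 0.04 m).
It also fails if it takes over 69 s, if anything falls off the work surface, if the arm or the gripper's body presses on something with over 40 N, if the wrist force passes 120 N, or if a joint passes its speed limit or range.

## Robot

A 7-joint arm with a two-finger parallel gripper is mounted at the origin on the work surface. World frame = base frame: x ahead of the robot, y to its left, z up, the work surface at z = 0. Lengths are in mm, angles in rad, forces in N, time in s.
With the tool pointing down it reaches from about 400 to 875 mm from the base axis. Payload 4.4 kg.
Tool frame: the origin (TCP) lies midway between the tips of the shut fingers; the grasp point (between the pads) lies 19 mm behind it (ctrl.pinch_z is the distance from the TCP to the grasp point, in mm); z points along the fingers, y is the line along which they close (so a half turn about z gives the same grasp; the last joint's range is limited). The gripper opens to 85 mm and grips with 20 to 120 N. Pads are 22 mm wide; open, the fingers measure 114 mm over their backs; the gripper's body (76 mm by 85 mm) begins 54 mm behind the grasp point. The pads swing forward as they close: fully open they stand 13 mm farther back than shut.
Start: joints at [1.108, 0.628, 0.038, 1.517, -0.027, 0.996, -0.02], TCP at [251.233, -599.5, 231.313] pointing down, gripper open.
Joint ranges: [-3.06, 3.06], [-0.37, 2.12], [-1.25, 1.32], [0.18, 2.47], [-1.1, 4.24], [0.23, 1.98], [-2.94, 2.94]. Speed limits (rad/s): [2.57, 2.57, 3.14, 3.14, 3.14, 3.14, 3.14].

## Interface

Orientations are given as [roll, pitch, yaw] about the fixed x, y, z axes, in that order (R = Rz(yaw) Ry(pitch) Rx(roll)).
In Python, from cell import read_state, cams, order, ctrl gives the robot as it stands.
- The arm moves only by the tool move_arm, never from a script. Its argument "targets" is text: rows parted by semicolons, each of 7 numbers parted by spaces: the gripper's target within -1 to 1 (fully open at 1, half-way at 0, shut at -1), then the shift along the tool's x, y, z in cm, then the turn, a rotation vector about the tool's x, y, z in degrees. A call has 1 to 5 rows; each row shifts and turns the commanded pose from where the row before left it, along the tool's axes as they then stand; what a row does not reach is not made up. A row lasts 1/12 s, in which the tool goes at most 41.7 mm and 7.16 degrees, less where a joint would pass 70% of its speed; a pose out of reach is approached as far as the arm can. A call with a gripper value outside its range is refused whole. The fingers move at their own pace and stop on an object; the grip force is fixed at half the most. Time passes only in rows, so rows that do not move let the fingers close. It gives the time, the measured TCP pose, the force, the opening and the grip force at its end, in the units of the state.
- read_state(): the state, without advancing time (a new reading comes with each control period).
- cams.get_image(name): name is "scene" or "top"; returns a dict with "color" (384x512x3 uint8, red, green, blue), "fovy" (degrees; the focal length in pixels is half the picture's height over the tangent of half this angle, whatever the lens; pixels are square), "cx", "cy" (the principal point, pixels), "rvec" (rotation vector, rad) and "tvec" (3), from world to camera coordinates, as OpenCV has them. Camera axes: x right, y down, z forward; pixel columns grow to the right and rows downward; lengths in mm; the calibration is good to about 2 mm. A picture is of the moment at which its call begins. There is no depth.
- order.finish_job(): hands the job in; it is judged then, once.
The state is a dict: "clock": time; "qpos": joint angles; "qd": joint speeds; "tau": joint torques, N m; "eef_pos": TCP position; "tool_rot": TCP orientation; "force": force on the tool from outside, world axes, zero at the start; "torque": the same for the moment, N m; "width": finger opening in mm; "gripper_force": force on a finger pad.
Only numpy, scipy, OpenCV 4.12 (cv2) and the standard library are available. Lean on these libraries where they do the work, as an engineer would, in place of code of your own. Each camera call takes 0.05 s, during which the arm holds its last target. There are 200 camera calls.

## Working session

There is one attempt and no reset: what is moved stays moved. The work goes in short steps, Python scripts to look and compute and a tool call to move; the robot and the scene stay as the last step left them, time stands still between calls to the robot, and variables do not carry over. Pictures are saved under pics/ and viewed, at most 10 in all, crops included, and the job is handed in when it is done.

Besides the shell and the picture viewer there is one more tool, called after "Call:" by a JSON object that holds its "method" and its "body". move_arm: Moves the arm, as the interface text tells. Its arguments: {"type":"object","properties":{"targets":{"type":"string"}},"required":["targets"]}

```bash
mkdir -p pics; ls; cat > h.py <<'E'
import numpy as np, cv2
from cell import read_state, cams, order, ctrl
def cam(name):
    d=cams.get_image(name); im=d["color"]; h=im.shape[0]
    f=h/2/np.tan(np.radians(d["fovy"])/2)
    K=np.array([[f,0,d["cx"]],[0,f,d["cy"]],[0,0,1]]); R=cv2.Rodrigues(np.array(d["rvec"],float))[0]
    return im,K,R,np.array(d["tvec"],float).ravel()
def ray(c,u,v,z):
    "pixel -> world point at height z"
    im,K,R,t=c; d=R.T@np.linalg.inv(K)@[u,v,1]; o=-R.T@t
    return o+d*(z-o[2])/d[2]
def proj(c,P):
    im,K,R,t=c; p=(np.atleast_2d(P)@R.T+t)@K.T; return p[:,:2]/p[:,2:]
E
python3 - <<'E'
from h import *
import pickle
s=read_state(); print({k:np.round(v,3).tolist() for k,v in s.items()}, ctrl.pinch_z)
for n in("scene","top"):
    c=cam(n); pickle.dump(c,open(n+".pkl","wb"))
    im,K,R,t=c; print(n,K[0,0],K[:2,2],-R.T@t,(R[2]))
    cv2.imwrite(f"pics/{n}0.png",cv2.resize(im[:,:,::-1],(768,576),interpolation=cv2.INTER_CUBIC))
E
```

```text
pics
{'clock': 0.0, 'qpos': [1.108, 0.629, 0.038, 1.518, -0.027, 0.996, -0.02], 'qd': [-0.001, 0.001, 0.0, -0.002, -0.001, 0.001, 0.001], 'tau': [-0.0, -56.34, 1.226, -19.344, 0.011, 0.011, 0.0], 'eef_pos': [250.987, -598.899, 230.372], 'tool_rot': [-3.14, 0.0, 0.397], 'force': [0.217, -0.719, 0.84], 'torque': [0.063, 0.006, -0.014], 'gripper_force': 0.0, 'width': 85.175} 18.700000000000003
scene 368.9860984678303 [252.50660783 194.39512898] [1015.65504633  125.48367376  926.89176103] [-0.52467031 -0.14652037 -0.83860172]
top 363.47583263533795 [261.85150643 195.83127201] [ 301.85460792   13.03688078 1237.0291282 ] [ 0.1642557  -0.01052009 -0.98636169]
```

View pics/scene0.png

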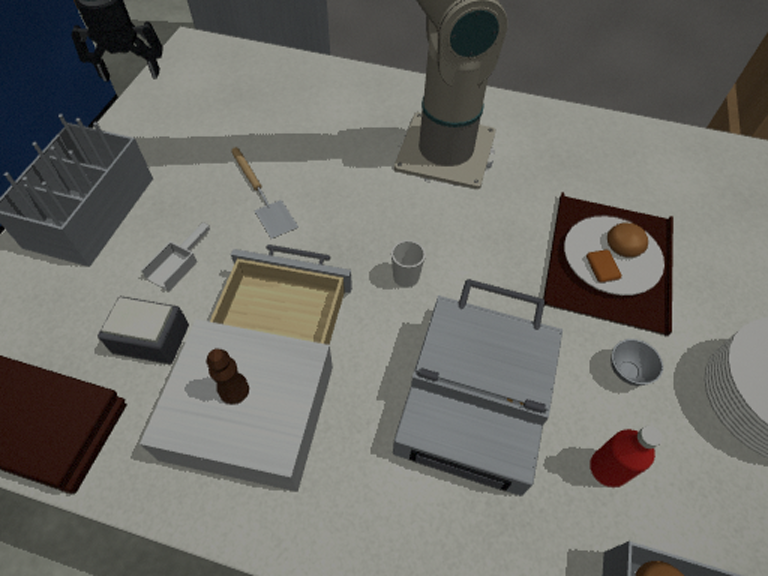

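View pics/top0.png

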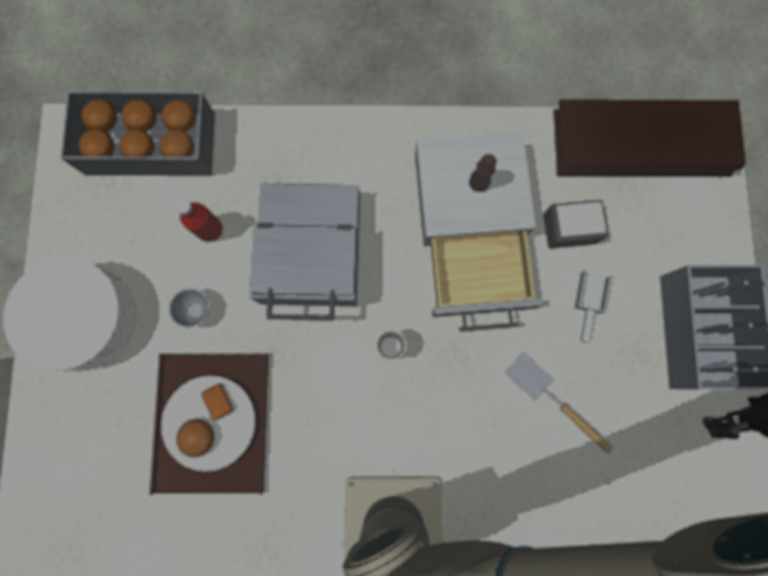

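```bash
python3 - <<'E'
from h import *
import pickle
T=pickle.load(open("top.pkl","rb"));S=pickle.load(open("scene.pkl","rb"))
g=lambda c,U,V,z:np.round(ray(c,(U+.5)/1.5-.5,(V+.5)/1.5-.5,z)[:2],0)
for n,c,pts in [
("scoop handle end",T,[(587,340,22)]),("",S,[(208,227,22)]),
("scoop open end",T,[(596,274,15)]),("",S,[(152,283,10)]),
("roof corners",T,[(417,141,90),(521,134,90),(535,231,90),(424,242,90)]),("",S,[(147,440,90),(297,470,90),(331,347,90),(190,322,90)]),
("panel top",T,[(433,312,77),(547,303,77)]),("",S,[(350,275,77),(233,255,77)]),
("bar",T,[(461,327,52),(521,322,52)]),("",S,[(329,260,52),(268,248,52)]),
("lidbar",T,[(268,316,110),(334,318,110)]),("",S,[(543,306,110),(467,284,110)]),
("hinge",T,[(258,226,110),(352,227,110)]),("",S,[(545,406,110),(420,373,110)]),
("cup",T,[(391,345,80)]),("",S,[(408,252,80)]),("napkins",T,[(578,220,80)]),("mill",T,[(487,160,130)]),("",S,[(218,355,130)]),("spatula",T,[(510,370,5),(605,450,5)])]:
    print(n,*[g(c,*p) for p in pts])
def up(c,x0,x1,y0,y1,k):
    return cv2.resize(c[0][y0:y1,x0:x1,::-1],None,fx=k,fy=k,interpolation=cv2.INTER_CUBIC)
a=up(T,270,420,80,240,3.7)
cv2.imwrite("pics/top_crop.png",a);print(a.shape)
E
```

```text
scoop handle end [ 400. -434.]
 [ 399. -422.]
scoop open end [ 552. -466.]
 [ 554. -471.]
roof corners [840. -53.] [ 858. -287.] [ 633. -309.] [607. -66.]
 [ 855. -282.] [831. -47.] [623. -67.] [ 648. -316.]
panel top [456. -85.] [ 476. -332.]
 [464. -86.] [ 485. -313.]
bar [ 426. -148.] [ 437. -280.]
 [ 426. -142.] [ 434. -267.]
lidbar [443. 261.] [439. 124.]
 [449. 264.] [443. 128.]
hinge [636. 289.] [635.  89.]
 [632. 291.] [634.  90.]
cup [385.   5.]
 [382.   5.]
napkins [ 661. -408.]
mill [ 779. -201.]
 [ 707. -224.]
spatula [ 334. -263.] [ 160. -465.]
(592, 555, 3)
```

View pics/top_crop.png

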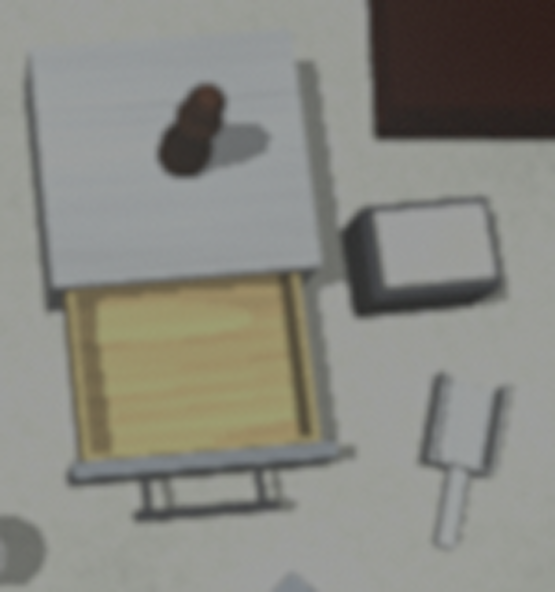

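```bash
cat >> h.py <<'E'
def fr(x,y,z,yaw,P):
    P=np.atleast_2d(P).astype(float); c,s=np.cos(yaw),np.sin(yaw)
    return np.c_[x+c*P[:,0]-s*P[:,1], y+s*P[:,0]+c*P[:,1], z+P[:,2]]
def box(x0,x1,y0,y1,z): return [[x0,y0,z],[x1,y0,z],[x1,y1,z],[x0,y1,z]]
def plan(tgt,n,start=None):
    "rows (cm, deg) from commanded/measured pose [x,y,z,yaw] to tgt in n even steps, tool down"
    if start is None:
        s=read_state(); start=[*s["eef_pos"],s["tool_rot"][2]]
    a,b=np.array(start,float),np.array(tgt,float); d=b-a; d[3]=(d[3]+np.pi)%(2*np.pi)-np.pi
    for i in range(n):
        w=a[3]+d[3]*i/n; v=d[:3]/n
        print(np.round([(v[0]*np.cos(w)+v[1]*np.sin(w))/10,(v[0]*np.sin(w)-v[1]*np.cos(w))/10,-v[2]/10,-np.degrees(d[3]/n)],2))
E
cat > ov.py <<'E'
from h import *
import pickle
T=pickle.load(open("top.pkl","rb"));S=pickle.load(open("scene.pkl","rb"))
sc=(475,-450,0,-0.225); un=(737,-179,0,0.088); j=147
dr=fr(*un,[[-2-j,0,22]])[0]; dr=(*dr,un[3]); hg=(634,190,110,-0.02)
L=[(sc,box(-5,80,-30,30,32)),(sc,box(-80,-5,-9,9,29)),(un,box(-105,120,-120,120,90)),(dr,box(-97.5,97.5,-99,99,46)),(dr,box(-118,-103,-120,120,55)),
(dr,[[-153,-60,30],[-153,60,30]]),(hg,[[0,-108,0],[0,108,0]]),(hg,[[-195,-65,0],[-195,65,0]])]
out=[]
for c,(x0,x1,y0,y1) in ((T,(150,420,85,240)),(S,(80,390,135,335))):
    k=4; im=cv2.resize(np.ascontiguousarray(c[0][:,:,::-1]),None,fx=k,fy=k,interpolation=cv2.INTER_CUBIC)
    for f,P in L:
        p=((proj(c,fr(*f,P))+.5)*k-.5).round().astype(np.int32); cv2.polylines(im,[p],True,(0,255,0),1)
    cr=im[y0*k:y1*k,x0*k:x1*k]; out.append(cv2.resize(cr,(800,int(800*cr.shape[0]/cr.shape[1])),interpolation=cv2.INTER_AREA))
cv2.imwrite("pics/ov_t.png",out[0]);cv2.imwrite("pics/ov_s.png",out[1])
E
python3 ov.py
```

```text
(no output)
```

View pics/ov_t.png

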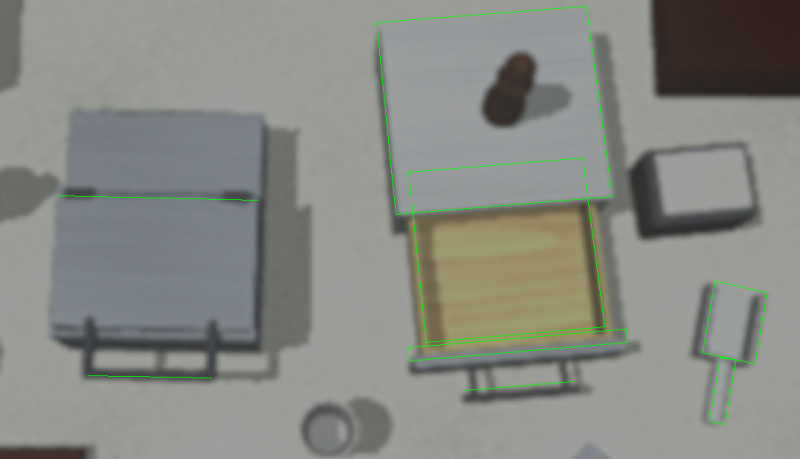

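View pics/ov_s.png

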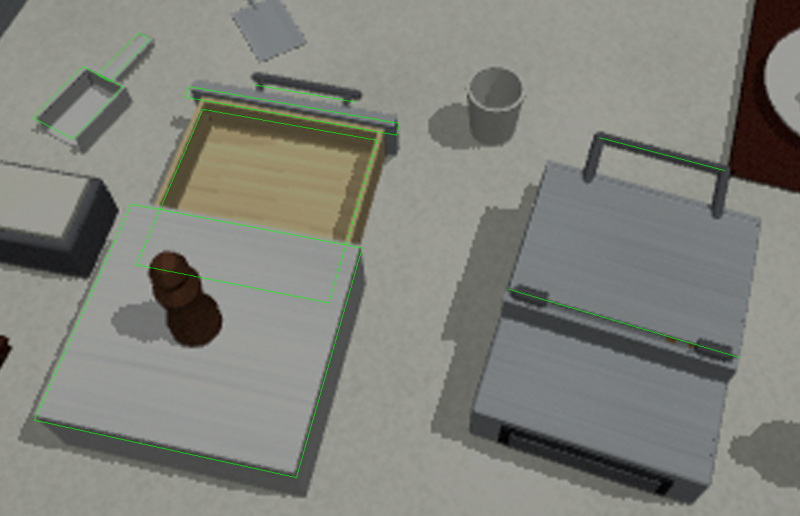

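```bash
python3 - <<'E'
from h import *
a=[251,-599,230,.397];b=[300,-450,190,.086];c=[445.8,-443.3,110,-.225]
plan(b,5,a);print();plan(c,5,b)
E
```

```text
[ 2.06 -2.37  0.8   3.56]
[ 1.9  -2.49  0.8   3.56]
[ 1.75 -2.61  0.8   3.56]
[ 1.58 -2.71  0.8   3.56]
[ 1.41 -2.8   0.8   3.56]

[2.92 0.12 1.6  3.56]
[ 2.92 -0.06  1.6   3.56]
[ 2.91 -0.25  1.6   3.56]
[ 2.89 -0.43  1.6   3.56]
[ 2.86 -0.6   1.6   3.56]
```

Call:
{"method": "move_arm", "body": {"targets": "1 2.06 -2.37 0.8 0 0 3.56;1 1.9 -2.49 0.8 0 0 3.56;1 1.75 -2.61 0.8 0 0 3.56;1 1.58 -2.71 0.8 0 0 3.56;1 1.41 -2.8 0.8 0 0 3.56"}}

```text
clock: 0.52
eef_pos: [300.3, -448.8, 190.7]
tool_rot: [-3.141, 0.0, 0.083]
force: [-0.6, 1.0, 0.2]
width: 85.5
gripper_force: 0.0
```

Call:
{"method": "move_arm", "body": {"targets": "1 2.92 0.12 1.6 0 0 3.56;1 2.92 -0.06 1.6 0 0 3.56;1 2.91 -0.25 1.6 0 0 3.56;1 2.89 -0.43 1.6 0 0 3.56;1 2.86 -0.6 1.6 0 0 3.56"}}

```text
clock: 0.93
eef_pos: [447.5, -443.3, 110.2]
tool_rot: [-3.141, 0.0, -0.227]
force: [-0.3, -0.4, -0.3]
width: 85.5
gripper_force: 0.0
```

Call:
{"method": "move_arm", "body": {"targets": "1 0 0 0 0 0 0;1 0 0 0 0 0 0"}}

```text
clock: 1.1
eef_pos: [447.6, -441.7, 109.3]
tool_rot: [-3.14, 0.002, -0.22]
force: [-0.8, 0.3, 0.4]
width: 85.4
gripper_force: 0.0
```

Call:
{"method": "move_arm", "body": {"targets": "1 -0.1 0.1 2.6 0 0 0;1 0 0 2.6 0 0 0;1 0 0 2.3 0 0 0;1 0 0 1.8 0 0 0;1 0 0 1.1 0 0 0"}}

```text
clock: 1.52
eef_pos: [442.6, -444.5, 5.8]
tool_rot: [-3.141, 0.003, -0.226]
force: [-0.2, -0.0, 0.5]
width: 85.2
gripper_force: 0.0
```

Call:
{"method": "move_arm", "body": {"targets": "-1 0 0 0 0 0 0;-1 0 0 0 0 0 0;-1 0 0 0 0 0 0;-1 0 0 0 0 0 0;-1 0 0 0 0 0 0"}}

```text
clock: 1.93
eef_pos: [445.6, -445.2, 8.7]
tool_rot: [3.141, -0.002, -0.225]
force: [0.9, 0.1, -1.0]
width: 25.5
gripper_force: 0.0
```

Call:
{"method": "move_arm", "body": {"targets": "-1 0 0 0 0 0 0;-1 0 0 0 0 0 0;-1 0 0 0 0 0 0;-1 0 0 0 0 0 0;-1 0 0 0 0 0 0"}}

```text
clock: 2.35
eef_pos: [445.6, -444.7, 8.5]
tool_rot: [3.141, -0.001, -0.224]
force: [-1.6, 1.5, 6.1]
width: 17.0
gripper_force: 62.1
```

```bash
python3 - <<'E'
from h import *
plan([557.3,-225,135,1.659],17,[445.6,-444.7,135,-.225])
E
```

```text
[ 0.35 -1.41 -0.   -6.35]
[ 0.51 -1.36 -0.   -6.35]
[ 0.65 -1.29 -0.   -6.35]
[ 0.79 -1.21 -0.   -6.35]
[ 0.92 -1.12 -0.   -6.35]
[ 1.04 -1.01 -0.   -6.35]
[ 1.14 -0.89 -0.   -6.35]
[ 1.24 -0.76 -0.   -6.35]
[ 1.31 -0.62 -0.   -6.35]
[ 1.37 -0.47 -0.   -6.35]
[ 1.42 -0.31 -0.   -6.35]
[ 1.44 -0.15 -0.   -6.35]
[ 1.45  0.01 -0.   -6.35]
[ 1.44  0.17 -0.   -6.35]
[ 1.41  0.33 -0.   -6.35]
[ 1.37  0.48 -0.   -6.35]
[ 1.31  0.63 -0.   -6.35]
```

Call:
{"method": "move_arm", "body": {"targets": "-1 0 0 1.0 0 0 0;-1 0 0 0 0 0 0;-1 0 0 -1.0 0 0 0;-1 0 0 -1.5 0 0 0;-1 0 0 -2.5 0 0 0"}}

```text
clock: 2.77
eef_pos: [443.7, -443.1, 46.2]
tool_rot: [-3.139, 0.004, -0.224]
force: [0.3, 0.3, -2.3]
width: 16.4
gripper_force: 68.8
```

Call:
{"method": "move_arm", "body": {"targets": "-1 0 0 -3.0 0 0 0;-1 0 0 -3.0 0 0 0;-1 0 0 -2.9 0 0 0;-1 0 0 0 0 0 0;-1 0 0 0 0 0 0"}}

```text
clock: 3.18
eef_pos: [446.0, -445.4, 138.3]
tool_rot: [3.14, -0.004, -0.224]
force: [-0.8, 0.3, -2.5]
width: 17.0
gripper_force: 69.0
```

Call:
{"method": "move_arm", "body": {"targets": "-1 0.35 -1.41 0 0 0 -6.35;-1 0.51 -1.36 0 0 0 -6.35;-1 0.65 -1.29 0 0 0 -6.35;-1 0.79 -1.21 0 0 0 -6.35;-1 0.92 -1.12 0 0 0 -6.35"}}

```text
clock: 3.6
eef_pos: [477.1, -378.4, 134.5]
tool_rot: [-3.139, 0.002, 0.335]
force: [0.3, 0.8, -2.3]
width: 16.7
gripper_force: 68.8
```

Call:
{"method": "move_arm", "body": {"targets": "-1 1.04 -1.01 0 0 0 -6.35;-1 1.14 -0.89 0 0 0 -6.35;-1 1.24 -0.76 0 0 0 -6.35;-1 1.31 -0.62 0 0 0 -6.35;-1 1.37 -0.47 0 0 0 -6.35"}}

```text
clock: 4.02
eef_pos: [509.7, -313.8, 134.5]
tool_rot: [-3.138, 0.0, 0.889]
force: [-0.6, 0.0, -1.6]
width: 16.2
gripper_force: 68.8
```

Call:
{"method": "move_arm", "body": {"targets": "-1 1.42 -0.31 0 0 0 -6.35;-1 1.44 -0.15 0 0 0 -6.35;-1 1.45 0 0 0 0 -6.35;-1 1.44 0.17 0 0 0 -6.35;-1 1.41 0.33 0 0 0 -6.35"}}

```text
clock: 4.43
eef_pos: [542.5, -249.4, 134.6]
tool_rot: [-3.139, -0.001, 1.444]
force: [0.1, 0.3, -2.0]
width: 16.7
gripper_force: 68.8
```

Call:
{"method": "move_arm", "body": {"targets": "-1 1.37 0.48 0 0 0 -6.35;-1 1.31 0.63 0 0 0 -6.35;-1 0 0 0 0 0 0;-1 0 0 0 0 0 0;-1 0 0 0 0 0 0"}}

```text
clock: 4.85
eef_pos: [555.3, -225.9, 135.3]
tool_rot: [-3.139, 0.0, 1.656]
force: [-0.8, -0.0, -1.2]
width: 16.4
gripper_force: 68.9
```

```bash
python3 - <<'E'
from h import *
import pickle
s=read_state(); print(s["eef_pos"],s["tool_rot"],s["force"],s["torque"],s["width"])
o=[]
for n,(x0,x1,y0,y1) in (("top",(250,420,80,240)),("scene",(100,300,120,330))):
    c=cam(n); pickle.dump(c,open(n+"1.pkl","wb")); o.append(cv2.resize(c[0][y0:y1,x0:x1,::-1],(400,int(400*(y1-y0)/(x1-x0))),interpolation=cv2.INTER_CUBIC))
h=max(a.shape[0] for a in o); o=[cv2.copyMakeBorder(a,0,h-a.shape[0],0,0,cv2.BORDER_CONSTANT) for a in o]
cv2.imwrite("pics/hover.png",np.hstack(o))
E
```

```text
[ 555.3196628  -225.86539089  135.32287264] [-3.13927743e+00  1.77912636e-05  1.65594728e+00] [-0.75866202 -0.00618567 -1.16370928] [-0.09255136 -0.02401434  0.07956896] 16.400277167141525
```

View pics/hover.png

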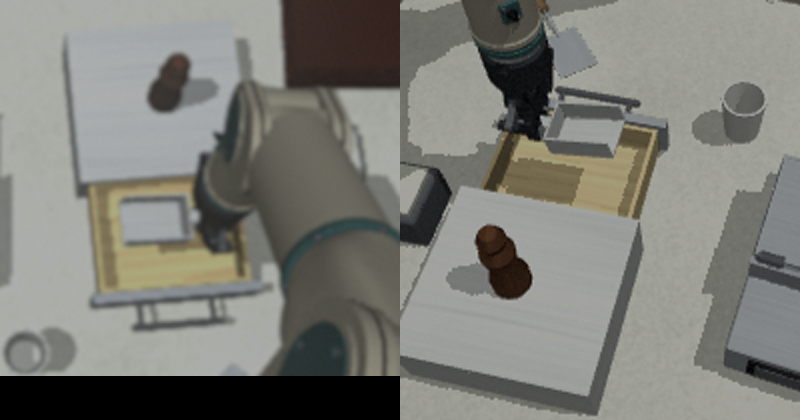

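```bash
python3 - <<'E'
from h import *
import pickle
T=pickle.load(open("top1.pkl","rb"));S=pickle.load(open("scene1.pkl","rb"))
k=400/170; print([ray(T,250+u/k,80+v/k,156).round() for u,v in((122,198),(188,198),(190,243),(122,244))])
k=2; print([ray(S,100+(u-400)/k,120+v/k,156).round() for u,v in((557,103),(624,113),(614,155),(545,143))])
E
```

```text
[array([ 580., -121.,  156.]), array([ 581., -207.,  156.]), array([ 521., -208.,  156.]), array([ 519., -120.,  156.])]
[array([ 522., -213.,  156.]), array([ 511., -124.,  156.]), array([ 575., -114.,  156.]), array([ 584., -203.,  156.])]
```

Call:
{"method": "move_arm", "body": {"targets": "-1 0 -0.1 2.5 0 0 0;-1 0 0 2.5 0 0 0;-1 0 0 2.3 0 0 0;-1 0 0 1.7 0 0 0;-1 0 0 0.5 0 0 0"}}

```text
clock: 5.37
eef_pos: [553.0, -225.4, 38.5]
tool_rot: [-3.137, -0.001, 1.657]
force: [-0.6, -0.6, -2.4]
width: 16.7
gripper_force: 68.8
```

Call:
{"method": "move_arm", "body": {"targets": "-1 0 0 0.2 0 0 0;-1 0 0 0 0 0 0;-1 0 0 0 0 0 0"}}

```text
clock: 5.62
eef_pos: [556.4, -225.4, 40.4]
tool_rot: [3.14, 0.001, 1.659]
force: [0.6, -0.2, -1.7]
width: 16.8
gripper_force: 68.8
```

Call:
{"method": "move_arm", "body": {"targets": "-1 0 0 0.3 0 0 0;-1 0 0 0.2 0 0 0;-1 0 0 0 0 0 0;-1 0 0 0 0 0 0"}}

```text
clock: 5.95
eef_pos: [555.7, -224.9, 34.6]
tool_rot: [3.141, 0.0, 1.659]
force: [0.2, -0.7, -2.6]
width: 16.3
gripper_force: 68.8
```

Call:
{"method": "move_arm", "body": {"targets": "-1 0 0 0.2 0 0 0;-1 0 0 0.2 0 0 0;-1 0 0 0 0 0 0;-1 0 0 0 0 0 0"}}

```text
clock: 6.28
eef_pos: [555.4, -224.8, 30.1]
tool_rot: [-3.141, -0.0, 1.66]
force: [0.4, -0.2, -2.1]
width: 16.8
gripper_force: 68.8
```

Call:
{"method": "move_arm", "body": {"targets": "-1 0 0 0.2 0 0 0;-1 0 0 0 0 0 0;-1 0 0 0 0 0 0"}}

```text
clock: 6.53
eef_pos: [555.5, -224.9, 28.2]
tool_rot: [-3.141, -0.0, 1.66]
force: [0.1, 0.2, -1.5]
width: 16.6
gripper_force: 68.8
```

Call:
{"method": "move_arm", "body": {"targets": "-1 0 0 0.2 0 0 0;-1 0 0 0 0 0 0;-1 0 0 0 0 0 0"}}

```text
clock: 6.78
eef_pos: [555.5, -224.8, 26.2]
tool_rot: [-3.141, -0.0, 1.66]
force: [0.5, 0.5, -1.5]
width: 16.8
gripper_force: 68.8
```

Call:
{"method": "move_arm", "body": {"targets": "-1 0 0 0.15 0 0 0;-1 0 0 0 0 0 0;-1 0 0 0 0 0 0"}}

```text
clock: 7.03
eef_pos: [555.5, -224.8, 24.7]
tool_rot: [-3.141, -0.0, 1.66]
force: [-0.2, -0.4, -0.6]
width: 16.5
gripper_force: 68.8
```

Call:
{"method": "move_arm", "body": {"targets": "-1 0 0 0.15 0 0 0;-1 0 0 0 0 0 0;-1 0 0 0 0 0 0"}}

```text
clock: 7.28
eef_pos: [555.5, -224.8, 23.2]
tool_rot: [-3.141, -0.0, 1.66]
force: [0.8, -0.0, -2.0]
width: 16.3
gripper_force: 68.8
```

Call:
{"method": "move_arm", "body": {"targets": "-0.5 0 0 0 0 0 0;-0.3 0 0 0 0 0 0;0 0 0 0 0 0 0;0 0 0 0 0 0 0;0 0 0 0 0 0 0"}}

```text
clock: 7.7
eef_pos: [555.7, -224.9, 23.5]
tool_rot: [3.141, 0.0, 1.66]
force: [0.2, 0.8, 1.1]
width: 42.4
gripper_force: 0.0
```

Call:
{"method": "move_arm", "body": {"targets": "0 0 0 -1 0 0 0;0 0 0 -2 0 0 0;0 0 0 -3 0 0 0;0 0 0 -4 0 0 0;0 0 0 -2 0 0 0"}}

```text
clock: 8.12
eef_pos: [557.3, -225.2, 147.9]
tool_rot: [3.137, 0.002, 1.66]
force: [0.7, 0.3, 0.5]
width: 42.9
gripper_force: 0.0
```

Call:
{"method": "move_arm", "body": {"targets": "-1 0 -3.5 0 0 0 0;-1 0 -3.5 0 0 0 0;-1 0 -3.5 0 0 0 0;-1 0 -3.5 0 0 0 0;-1 0 -3.4 0 0 0 0"}}

```text
clock: 8.53
eef_pos: [380.6, -240.3, 144.2]
tool_rot: [3.141, 0.001, 1.66]
force: [-0.5, -0.2, 0.7]
width: 0.4
gripper_force: 0.0
```

Call:
{"method": "move_arm", "body": {"targets": "-1 0 0 2.5 0 0 0;-1 0 0 3 0 0 0;-1 0 0 3 0 0 0;-1 0 0 2.4 0 0 0;-1 0 0 0 0 0 0"}}

```text
clock: 8.95
eef_pos: [380.5, -239.3, 31.7]
tool_rot: [-3.137, -0.003, 1.66]
force: [-0.2, -0.9, -0.2]
width: -0.0
gripper_force: 0.0
```

```bash
python3 - <<'E'
from h import *
import pickle
s=read_state(); print(s["eef_pos"],s["tool_rot"],s["force"],s["width"])
o=[]
for n,(x0,x1,y0,y1) in (("top",(250,420,80,240)),("scene",(100,300,120,330))):
    c=cam(n); pickle.dump(c,open(n+"2.pkl","wb")); o.append(cv2.resize(c[0][y0:y1,x0:x1,::-1],(400,int(400*(y1-y0)/(x1-x0))),interpolation=cv2.INTER_CUBIC))
h=max(a.shape[0] for a in o); o=[cv2.copyMakeBorder(a,0,h-a.shape[0],0,0,cv2.BORDER_CONSTANT) for a in o]
cv2.imwrite("pics/prepush.png",np.hstack(o))
E
```

```text
[ 380.48726253 -239.27239672   31.69346834] [-3.13665325e+00 -2.82971905e-03  1.66012779e+00] [-0.22095484 -0.9090131  -0.1667999 ] -0.0082705500217089
```

View pics/prepush.png

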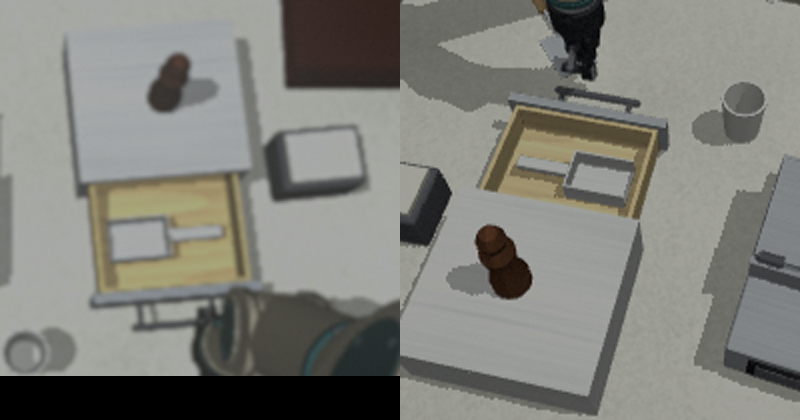

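Call:
{"method": "move_arm", "body": {"targets": "-1 3.2 0 -0.5 0 0 0;-1 0 0.8 0 0 0 0;-1 0 0.8 0 0 0 0;-1 0 0.8 0 0 0 0;-1 0 0.8 0 0 0 0"}}

```text
clock: 9.47
eef_pos: [412.5, -207.9, 40.2]
tool_rot: [3.141, 0.002, 1.658]
force: [-0.7, -0.9, 1.2]
width: -0.3
gripper_force: 0.6
```

Call:
{"method": "move_arm", "body": {"targets": "-1 0 1 0 0 0 0;-1 0 1.2 0 0 0 0;-1 0 1.2 0 0 0 0;-1 0 1.2 0 0 0 0;-1 0 1.2 0 0 0 0"}}

```text
clock: 9.88
eef_pos: [470.1, -202.5, 39.2]
tool_rot: [-3.141, 0.001, 1.658]
force: [-1.4, -0.5, 1.3]
width: 0.1
gripper_force: 0.8
```

Call:
{"method": "move_arm", "body": {"targets": "-1 0 1.2 0 0 0 0;-1 0 1.2 0 0 0 0;-1 0 1.2 0 0 0 0;-1 0 1.2 0 0 0 0;-1 0 1.2 0 0 0 0"}}

```text
clock: 10.3
eef_pos: [529.7, -197.3, 39.2]
tool_rot: [-3.141, 0.0, 1.658]
force: [-1.4, -0.6, -0.3]
width: 0.0
gripper_force: 0.8
```

Call:
{"method": "move_arm", "body": {"targets": "-1 0 0.8 0 0 0 0;-1 0 0.6 0 0 0 0;-1 0 0.5 0 0 0 0;-1 0 0.3 0 0 0 0;-1 0 0.2 0 0 0 0"}}

```text
clock: 10.72
eef_pos: [553.0, -194.3, 39.1]
tool_rot: [-3.141, 0.0, 1.659]
force: [-1.1, -1.9, 0.3]
width: -0.0
gripper_force: 0.6
```

Call:
{"method": "move_arm", "body": {"targets": "-1 0 0.3 0 0 0 0;-1 0 0.3 0 0 0 0;-1 0 0 0 0 0 0"}}

```text
clock: 10.97
eef_pos: [559.5, -193.5, 39.2]
tool_rot: [3.141, -0.0, 1.66]
force: [0.3, -0.4, 0.6]
width: 0.1
gripper_force: 0.0
```

Call:
{"method": "move_arm", "body": {"targets": "-1 0 0.3 0 0 0 0;-1 0 0.3 0 0 0 0;-1 0 0 0 0 0 0"}}

```text
clock: 11.22
eef_pos: [559.8, -193.6, 38.6]
tool_rot: [-3.131, -0.0, 1.659]
force: [-9.9, -0.2, 7.3]
width: -0.5
gripper_force: 5.1
```

Call:
{"method": "move_arm", "body": {"targets": "-1 0 0.3 0 0 0 0;-1 0 0.3 0 0 0 0;-1 0 0 0 0 0 0"}}

```text
clock: 11.47
eef_pos: [559.9, -193.7, 38.0]
tool_rot: [-3.119, -0.001, 1.658]
force: [-19.8, 0.0, 14.2]
width: -0.3
gripper_force: 10.2
```

```bash
python3 - <<'E'
from h import *
plan([439,194,190,1.551],13,[501,-199,200,1.659])
E
```

```text
[ 3.05 -0.21  0.08  0.48]
[ 3.05 -0.23  0.08  0.48]
[ 3.05 -0.26  0.08  0.48]
[ 3.05 -0.28  0.08  0.48]
[ 3.04 -0.31  0.08  0.48]
[ 3.04 -0.34  0.08  0.48]
[ 3.04 -0.36  0.08  0.48]
[ 3.04 -0.39  0.08  0.48]
[ 3.03 -0.41  0.08  0.48]
[ 3.03 -0.44  0.08  0.48]
[ 3.03 -0.46  0.08  0.48]
[ 3.02 -0.49  0.08  0.48]
[ 3.02 -0.51  0.08  0.48]
```

Call:
{"method": "move_arm", "body": {"targets": "-1 0 -1.2 0 0 0 0;-1 0 -3 0 0 0 0;-1 0 -3 -1 0 0 0;-0.5 0 0 -3 0 0 0;0 0 0 -3.8 0 0 0"}}

```text
clock: 11.88
eef_pos: [495.3, -198.5, 115.8]
tool_rot: [-3.135, -0.003, 1.659]
force: [1.0, -1.0, -0.1]
width: 23.6
gripper_force: 0.0
```

Call:
{"method": "move_arm", "body": {"targets": "0 0 0 -3.8 0 0 0;0 0 0 -3.8 0 0 0;0 0 0 0 0 0 0;0 0 0 0 0 0 0"}}

```text
clock: 12.22
eef_pos: [501.2, -199.3, 195.8]
tool_rot: [3.136, 0.003, 1.659]
force: [0.5, 0.0, -1.0]
width: 42.3
gripper_force: 0.0
```

Call:
{"method": "move_arm", "body": {"targets": "0 3.05 -0.21 0.05 0 0 0.48;0 3.05 -0.23 0.05 0 0 0.48;0 3.05 -0.26 0.05 0 0 0.48;0 3.05 -0.28 0.05 0 0 0.48;0 3.04 -0.31 0.05 0 0 0.48"}}

```text
clock: 12.63
eef_pos: [474.1, -46.4, 189.4]
tool_rot: [-3.139, -0.001, 1.617]
force: [-0.4, -0.1, -0.4]
width: 42.7
gripper_force: 0.0
```

Call:
{"method": "move_arm", "body": {"targets": "0 3.04 -0.34 0.05 0 0 0.48;0 3.04 -0.36 0.05 0 0 0.48;0 3.04 -0.39 0.05 0 0 0.48;0 3.03 -0.41 0.05 0 0 0.48;0 3.03 -0.44 0.05 0 0 0.48"}}

```text
clock: 13.05
eef_pos: [450.1, 104.6, 186.9]
tool_rot: [-3.139, 0.0, 1.576]
force: [1.0, -0.6, 0.4]
width: 42.7
gripper_force: 0.0
```

Call:
{"method": "move_arm", "body": {"targets": "0 3.03 -0.46 0.05 0 0 0.48;0 3.02 -0.49 0.05 0 0 0.48;0 3.02 -0.51 0.05 0 0 0.48;0 0 0 0 0 0 0;0 0 0 0 0 0 0"}}

```text
clock: 13.47
eef_pos: [435.8, 196.0, 185.6]
tool_rot: [-3.14, -0.0, 1.556]
force: [0.6, -0.5, 0.2]
width: 42.8
gripper_force: 0.0
```

```bash
python3 - <<'E'
from h import *
import pickle
s=read_state(); print(s["eef_pos"],s["tool_rot"],s["force"],s["width"],s["qpos"])
o=[]
for n,(x0,x1,y0,y1) in (("top",(150,380,60,240)),("scene",(140,390,130,330))):
    c=cam(n); pickle.dump(c,open(n+"3.pkl","wb")); o.append(cv2.resize(c[0][y0:y1,x0:x1,::-1],(400,int(400*(y1-y0)/(x1-x0))),interpolation=cv2.INTER_CUBIC))
h=max(a.shape[0] for a in o); o=[cv2.copyMakeBorder(a,0,h-a.shape[0],0,0,cv2.BORDER_CONSTANT) for a in o]
cv2.imwrite("pics/lidhover.png",np.hstack(o))
E
```

```text
[435.76550926 195.95435187 185.57414691] [-3.13959081e+00 -5.50237062e-05  1.55552250e+00] [ 0.60856612 -0.50034357  0.23915442] 42.80652017804202 [-0.18991862  0.47857445 -0.4094355   2.02567161  0.28883869  0.69411998
 -0.79772956]
```

View pics/lidhover.png

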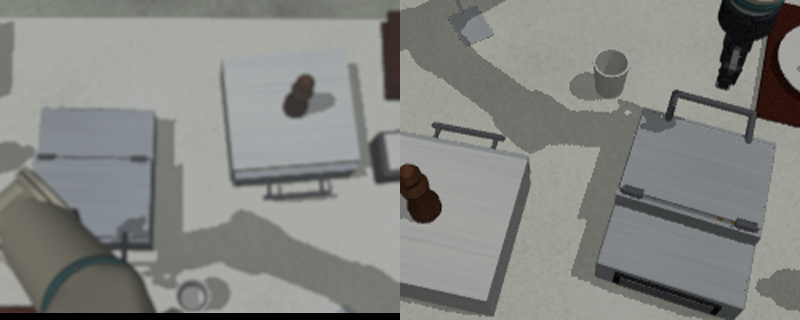

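Call:
{"method": "move_arm", "body": {"targets": "0 -0.2 0.3 2.5 0 0 0;0 0 0 2.5 0 0 0;0 0 0 2 0 0 0;0 0 0 1.5 0 0 0;0 0 0 0.8 0 0 0"}}

```text
clock: 13.98
eef_pos: [439.2, 189.5, 91.6]
tool_rot: [-3.138, 0.002, 1.548]
force: [0.1, 0.7, 0.0]
width: 42.4
gripper_force: 0.0
```

Call:
{"method": "move_arm", "body": {"targets": "-0.3 0 0 0 0 0 0;-0.5 0 0 0 0 0 0;-0.7 0 0 0 0 0 0;-1 0 0 0 0 0 0;-1 0 0 0 0 0 0"}}

```text
clock: 14.4
eef_pos: [438.9, 191.6, 94.3]
tool_rot: [-3.14, 0.001, 1.551]
force: [-4.8, 0.5, 4.0]
width: 9.6
gripper_force: 58.6
```

Call:
{"method": "move_arm", "body": {"targets": "-1 0 0 0 0 0 0;-1 0 0 0 0 0 0;-1 0 0 0 0 0 0"}}

```text
clock: 14.65
eef_pos: [438.9, 191.6, 94.2]
tool_rot: [-3.14, 0.001, 1.551]
force: [-6.0, -1.4, 4.9]
width: 9.9
gripper_force: 58.7
```

```bash
python3 -c "
import numpy as np
t=np.radians(np.arange(0,91,3));y=-19.5*np.cos(t);z=-19.5*np.sin(t)
for i in range(30):print(round(y[i+1]-y[i],2),round(z[i+1]-z[i],2),end='; ' if i%5<4 else '\n')"
```

```text
0.03 -1.02; 0.08 -1.02; 0.13 -1.01; 0.19 -1.0; 0.24 -0.99
0.29 -0.98; 0.34 -0.96; 0.39 -0.94; 0.44 -0.92; 0.49 -0.9
0.53 -0.87; 0.58 -0.84; 0.62 -0.81; 0.66 -0.78; 0.7 -0.74
0.74 -0.7; 0.78 -0.66; 0.81 -0.62; 0.84 -0.58; 0.87 -0.53
0.9 -0.49; 0.92 -0.44; 0.94 -0.39; 0.96 -0.34; 0.98 -0.29
0.99 -0.24; 1.0 -0.19; 1.01 -0.13; 1.02 -0.08; 1.02 -0.03
```

Call:
{"method": "move_arm", "body": {"targets": "-1 0 0.03 -1.02 0 0 0;-1 0 0.08 -1.02 0 0 0;-1 0 0.13 -1.01 0 0 0;-1 0 0.19 -1.0 0 0 0;-1 0 0.24 -0.99 0 0 0"}}

```text
clock: 15.07
eef_pos: [445.0, 191.5, 144.3]
tool_rot: [-3.139, 0.001, 1.551]
force: [-4.8, 0.6, -2.9]
width: 9.8
gripper_force: 58.4
```

Call:
{"method": "move_arm", "body": {"targets": "-1 0 0.29 -0.98 0 0 0;-1 0 0.34 -0.96 0 0 0;-1 0 0.39 -0.94 0 0 0;-1 0 0.44 -0.92 0 0 0;-1 0 0.49 -0.9 0 0 0"}}

```text
clock: 15.48
eef_pos: [463.1, 191.1, 191.2]
tool_rot: [-3.136, 0.002, 1.551]
force: [-7.0, 0.9, -0.5]
width: 9.5
gripper_force: 58.4
```

Call:
{"method": "move_arm", "body": {"targets": "-1 0 0.53 -0.87 0 0 0;-1 0 0.58 -0.84 0 0 0;-1 0 0.62 -0.81 0 0 0;-1 0 0.66 -0.78 0 0 0;-1 0 0.7 -0.74 0 0 0"}}

```text
clock: 15.9
eef_pos: [491.6, 190.4, 231.7]
tool_rot: [-3.131, 0.003, 1.552]
force: [-14.3, -1.3, 9.1]
width: 9.7
gripper_force: 58.5
```

Call:
{"method": "move_arm", "body": {"targets": "-1 0 0.74 -0.7 0 0 0;-1 0 0.78 -0.66 0 0 0;-1 0 0.81 -0.62 0 0 0;-1 0 0.84 -0.58 0 0 0;-1 0 0.87 -0.53 0 0 0"}}

```text
clock: 16.32
eef_pos: [531.9, 189.6, 264.6]
tool_rot: [-3.132, 0.003, 1.552]
force: [-17.6, -2.5, 21.8]
width: 9.7
gripper_force: 61.1
```

Call:
{"method": "move_arm", "body": {"targets": "-1 0 0.82 -0.55 0 0 0;-1 0 0.84 -0.5 0 0 0;-1 0 0.86 -0.45 0 0 0;-1 0 0.88 -0.4 0 0 0;-1 0 0.9 -0.35 0 0 0"}}

```text
clock: 16.73
eef_pos: [580.1, 188.5, 286.5]
tool_rot: [-3.141, 0.001, 1.55]
force: [-3.0, -0.6, 1.2]
width: 9.7
gripper_force: 58.4
```

```bash
python3 - <<'E'
from h import *
from scipy.optimize import least_squares
s=read_state();print(s["eef_pos"],s["force"],s["tool_rot"])
P=np.array([(438.9,94.2),(445,144.3),(463.1,191.2),(491.6,231.7),(531.9,264.6),(s["eef_pos"][0],s["eef_pos"][2])])
r=least_squares(lambda c:np.hypot(*(P-c).T)-195,[633,95]).x
print(r,np.hypot(*(P-r).T)-195,np.degrees(np.arctan2(P[:,1]-r[1],r[0]-P[:,0])))
E
```

```text
[580.07722052 188.50187601 286.51219838] [-3.02498914 -0.61466925  1.23916392] [-3.14126031e+00  9.60150807e-04  1.55021839e+00]
[634.38133147  98.84776108] [ 0.53657621 -0.24067486 -0.40752702  0.02878249 -0.12509652  0.36344974] [-1.36200695 13.49593907 28.33285809 42.93693775 58.27231788 73.86124056]
```

Call:
{"method": "move_arm", "body": {"targets": "-1 0 1.04 -0.25 0 0 0;-1 0 1.04 -0.19 0 0 0;-1 0 1.0 -0.13 0 0 0;-1 0 0.8 -0.07 0 0 0;-1 0 0.6 -0.03 0 0 0"}}

```text
clock: 17.15
eef_pos: [626.2, 187.6, 292.5]
tool_rot: [3.14, 0.0, 1.55]
force: [-0.9, -1.2, 5.9]
width: 9.5
gripper_force: 63.5
```

Call:
{"method": "move_arm", "body": {"targets": "-1 0 0.4 -0.01 0 0 0;-1 0 0.3 0 0 0 0;-1 0 0.1 0 0 0 0;-1 0 0 0 0 0 0;-1 0 0 0 0 0 0"}}

```text
clock: 17.57
eef_pos: [634.0, 187.4, 292.6]
tool_rot: [3.14, 0.001, 1.55]
force: [-1.1, -2.1, 5.1]
width: 9.5
gripper_force: 63.5
```

```bash
python3 - <<'E'
from h import *
import pickle
s=read_state(); print(s["eef_pos"],s["tool_rot"],s["force"],s["gripper_force"])
o=[]
for n,(x0,x1,y0,y1) in (("top",(120,420,40,260)),("scene",(60,400,70,335))):
    c=cam(n); pickle.dump(c,open(n+"4.pkl","wb")); im=np.ascontiguousarray(c[0][:,:,::-1])
    o.append(cv2.resize(im[y0:y1,x0:x1],(400,int(400*(y1-y0)/(x1-x0))),interpolation=cv2.INTER_CUBIC))
h=max(a.shape[0] for a in o); o=[cv2.copyMakeBorder(a,0,h-a.shape[0],0,0,cv2.BORDER_CONSTANT) for a in o]
cv2.imwrite("pics/end.png",np.hstack(o))
E
```

```text
[633.98851154 187.42964819 292.5927031 ] [3.13972583e+00 5.64893872e-04 1.54982729e+00] [-1.06415177 -2.06689993  5.10837148] 63.46729516983032
```

View pics/end.png

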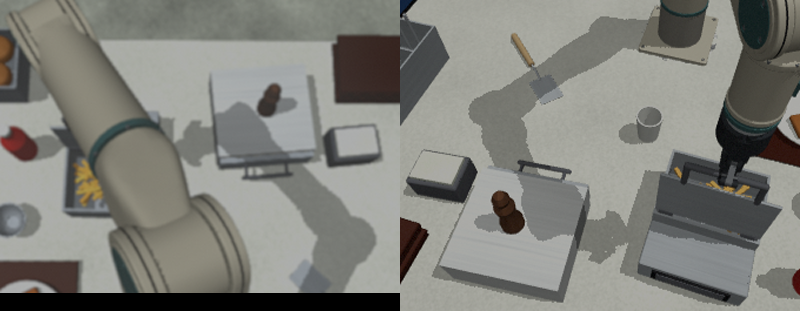

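Call:
{"method": "move_arm", "body": {"targets": "-1 0 0 0 0 0 0;-1 0 0 0 0 0 0;-1 0 0 0 0 0 0;-1 0 0 0 0 0 0;-1 0 0 0 0 0 0"}}

```text
clock: 18.08
eef_pos: [633.9, 187.4, 292.6]
tool_rot: [3.14, 0.001, 1.55]
force: [-2.0, -2.1, 5.0]
width: 9.1
gripper_force: 63.5
```

Call:
{"method": "move_arm", "body": {"targets": "-1 0 0 0 0 0 0;-1 0 0 0 0 0 0;-1 0 0 0 0 0 0;-1 0 0 0 0 0 0;-1 0 0 0 0 0 0"}}

```text
clock: 18.5
eef_pos: [633.9, 187.4, 292.6]
tool_rot: [3.14, 0.001, 1.55]
force: [-1.7, -2.2, 6.2]
width: 9.9
gripper_force: 63.5
```

```bash
python3 -c "
from h import *
print(order.finish_job())"
```

```text
the job is handed in; nothing more can be done
None
```

The scoop is in the shut drawer and the lid is gripped upright at its balance point (by the arm's readings and the last picture); I handed the job in at about 18.5 s of the 69 s, but the hand-in returned no verdict.

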